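Scan the drilled core and shut the specimen drawer

ROBOT

A 6-joint arm with a two-finger parallel gripper is mounted at the origin on the work surface. World frame = base frame: x ahead of the robot, y to its left, z up, the work surface at z = 0. Lengths are in m, angles in rad, forces in N, time in s.
With the tool pointing down it reaches from about 0.35 to 0.95 m from the base axis. Payload 17.4 kg.
Tool frame: the origin (TCP) lies midway between the tips of the shut fingers; the grasp point (between the pads) lies 19 mm behind it; z points along the fingers, y is the line along which they close (so a half turn about z gives the same grasp; the last joint's range is limited). The gripper opens to 93 mm and grips with 3 to 60 N. Pads are 15 mm wide; open, the fingers measure 128 mm over their backs; the gripper's body (75 mm by 188 mm) begins 65 mm behind the grasp point.
Start: joints at [-1.186, 0.116, 1.442, -0, 1.584, -0.038], TCP at [0.277, -0.616, 0.219] pointing down, gripper open.
Joint ranges: [-2.83, 2.83], [-0.83, 2.19], [0.07, 2.5], [-1.14, 4.28], [0.01, 3], [-2.97, 2.97]. Speed limits (rad/s): [1.89, 1.89, 2.22, 3.14, 3.14, 3.14].

INTERFACE

Orientations are given as a unit quaternion [x, y, z, w].
In Python, from workcell import status, imaging, sign_off gives the robot as it stands.
- The arm moves only by the tool step_arm, never from a script. Its argument "moves" is one flat list of numbers, 7 for each row, row after row: the shift along the tool's x, y, z in mm, then the turn, a rotation vector about the tool's x, y, z in rad, then the gripper command: -1 is fully open, 1 is shut, values between are in proportion. In form: [x, y, z, ax, ay, az, claw, x, y, z, ax, ay, az, claw, ...]. A call has 1 to 12 rows; each row shifts and turns the commanded pose from where the row before left it, along the tool's axes as they then stand; what a row does not reach is not made up. A row lasts 1/10 s, in which the tool goes at most 50 mm and 8.59 degrees, less where a joint would pass 70% of its speed; a pose out of reach is approached as far as the arm can. A call with a gripper value outside its range is refused whole. The fingers move at their own pace and stop on an object; "squeeze" is the grip in N (left out, the last holds). Time passes only in rows, so rows that do not move let the fingers close. It gives the time, the measured TCP pose, the force, the opening and the grip force at its end, in the units of the state.
- status.get_state(): the state, without advancing time (a new reading comes with each control period).
- imaging.read_camera(name): name is "scene" or "top" or "wrist"; returns (picture, depth): 420x560x3 uint8, blue, green, red; 420x560 float32, m along the optical axis (not along the pixel's ray), 0 where there is no reading.
- imaging.camera_info(name): a dict with "intrinsics" (3x3 intrinsics, pixels), "k1" (the pictures are not rectified: a ray, as slopes to the right and down, at radius r is drawn at 1 + k1 r^2 times it, then the intrinsics apply), "R" (3x3) and "t" (3): a world point X has camera coordinates R X + t. Camera axes: x right, y down, z forward; pixel columns grow to the right and rows downward; lengths in m; the calibration is good to about 2 mm. A picture is of the moment at which its call begins: read the wrist's pose just before it. camera_info takes no time and is no camera call; for the wrist camera it gives the pose at the moment of the call.
- sign_off(): hands the job in; it is judged then, once.
The state is a dict: "clock": time; "q": joint angles; "dq": joint speeds; "effort": joint torques, N m; "tcp_pos": TCP position; "orientation": TCP orientation; "ft_force": force on the tool from outside, world axes, zero at the start; "ft_torque": the same for the moment, N m; "grip_width": finger opening in m; "grasp_force": force on a finger pad.
Only numpy, scipy, OpenCV 4.12 (cv2) and the standard library are available. Lean on these libraries where they do the work, as an engineer would, in place of code of your own. Each camera call takes 0.05 s, during which the arm holds its last target. There are 200 camera calls.

TASK

Log the drilled core (the round specimen lying in the timber saddle) back into store: take the stick scanner from its mat and aim it squarely at the middle of the barcode label on the core from about 10 cm away, holding it steady for two seconds so that it reads. Lay the scanner back flat on its mat, button side up, and push the drawer fully home past its roller catch until it seats, without slamming it. Touch neither specimen, and leave the ring mould and the brush where they are.

Things in the scene. Friction and masses are not known exactly. Their poses are not given: they have to be found in the camera images.
- scanner: stick barcode scanner lying on its mat, 146 mm long (x), white barrel 36 mm wide (y), 30 mm high, 0.15 kg; black head 44 mm wide over the front 34 mm. Origin: centre of the underside; x forward out of the window, z up through the button. Grip across the barrel, 40 mm behind to 35 mm ahead of the origin (balance 5 mm ahead). Beam along +x, 15 mm above the underside; reads by itself
- window (a point): centre of the scanner's window: 73 mm ahead of the scanner's origin and 15 mm above its underside; axes as the scanner's (x = beam)
- mat: fixed grey rubber mat, 210 x 120 mm, 4 mm thick, long side along its x, on the bench to the left or right of the drawer unit; origin: centre of its underside. The scanner lies on it along x, window end towards +x (away from the robot)
- cabinet: fixed low grey steel drawer unit, 320 mm deep (x), 300 mm wide (y), 126 mm high, a steel test sieve (150 mm, 45 mm high) standing on it at the back; origin: on the bench, middle of the front edge of its carcass (the face that the shut drawer's front lies on); x points into the cabinet, away from the robot
- drawer (a joint): drawer travel (m): 0 = home, grows towards the robot, 0.16 to 0.19 at the start. Friction 2 N + 12 N per m/s. From 16 mm a sprung roller catch resists with about 6 to 9 N more; below 7 mm it lets go and pulls the drawer home onto its stop; left short of that, it springs back to about 16 mm. Drawer floor 20 mm above the bench, sides to 80 mm, front 12 mm thick, 298 mm wide, top edge at 110 mm
- drawer_pull (a point): middle of the round bar handle on the drawer front, 11 mm thick, 110 mm long across (y), 60 mm above the bench, 35 mm out from the front face; moves with the drawer, axes as the cabinet's. Pushing on this bar or on the front both work
- core: drilled concrete core, plain grey cylinder of 50 mm diameter, 100 mm long along its y, lying in a timber saddle in the open drawer, at its left or right; loose, about 0.5 kg. Origin: middle of its lowest line, 32 mm above the bench
- core_mid (a point): centre of the core, on its axis (25 mm above its origin)
- label (a point): centre of the white barcode label (62 mm along the core, 28 mm around it) on the core's flank that looks up and towards the robot; about 75 mm above the bench. z = outward normal of the label, 45 degrees up from level towards the core's -x; y = along the core
- saddle: loose timber V-saddle under the core, 74 mm (x) by 80 mm (y), rising 31 mm, standing on the drawer floor; origin: centre of its underside, straight below the core's centre
- cube: 70 mm mortar cube, plain grey, loose in the drawer beside the core, 0.75 kg; origin: centre of its underside
- mould: bystander: brass ring mould, 80 mm diameter, 40 mm high, on the bench on the side away from the mat; origin: centre of its underside
- brush: bystander: hand brush lying on the bench near the ring mould, its length across (along world y); origin: centre of its underside
Not all that is in view belongs to the job. What is shaped like the saddle but blue is not meant. What is shaped like the core but green is not meant.

How it is judged:
By the outcome, as a careful person would: the job done as asked, in the order asked, and still so for the second after the job is handed in, with the robot touching nothing.
It also fails if it takes over 72 s, if anything falls off the work surface, if the arm or the gripper's body presses on something with over 40 N, if the wrist force passes 120 N, or if a joint passes its speed limit or range.

## Working session

There is one attempt and no reset: what is moved stays moved. The work goes in short steps, Python scripts to look and compute and a tool call to move; the robot and the scene stay as the last step left them, time stands still between calls to the robot, and variables do not carry over. Pictures are saved under pics/ and viewed, at most 10 in all, crops included, and the job is handed in when it is done.

Besides the shell and the picture viewer there is one more tool, called after "Request:" in YAML: its name, and indented under it one key for each argument. step_arm: Moves the arm, as the interface text tells. Its arguments: {"type":"object","properties":{"moves":{"type":"array","items":{"type":"number"}},"squeeze":{"type":"number"}},"required":["moves"]}

```bash
ls; mkdir -p pics; cat > h.py <<'E'
import numpy as np, cv2
from workcell import status, imaging
def ray(ci,px):
    K=np.array(ci["intrinsics"]);d=np.array([ci["k1"],0,0,0,0.])
    n=cv2.undistortPoints(np.array(px,float).reshape(-1,1,2),K,d).reshape(-1,2)
    R=np.array(ci["R"]);t=np.array(ci["t"]).ravel()
    return -R.T@t, np.c_[n,np.ones(len(n))]@R
def plane(ci,px,z):
    c,d=ray(ci,px); return c+d*((z-c[2])/d[:,2])[:,None]
def depthpts(ci,px,D):
    c,d=ray(ci,px); px=np.array(px).reshape(-1,2).astype(int)
    return c+d*D[px[:,1],px[:,0]][:,None]
def cloud(ci,D):
    v,u=np.mgrid[0:420,0:560]; return depthpts(ci,np.c_[u.ravel(),v.ravel()],D).reshape(420,560,3)
E
python3 - <<'E'
from h import *
for n in("scene","top"):
    ci=imaging.camera_info(n);p,D=imaging.read_camera(n)
    cv2.imwrite(f"pics/{n}.png",p);np.savez(f"{n}.npz",p=p,D=D,**{k:np.array(ci[k]) for k in("intrinsics","k1","R","t")})
    R=np.array(ci["R"]);print(n,-R.T@np.array(ci["t"]).ravel(),ci["intrinsics"],ci["k1"],R[2])
print(status.get_state())
E
```

```text
pics
scene [1.00632821 0.75772235 0.83115097] [[529.34958513   0.         276.07897676]
 [  0.         529.34958513 208.23746372]
 [  0.           0.           1.        ]] 0.007026597434761116 [-0.40621631 -0.6502962  -0.64195261]
top [0.3624602  0.00360521 1.19198406] [[505.46900921   0.         281.73341242]
 [  0.         505.46900921 200.61293656]
 [  0.           0.           1.        ]] 0.029932470300613537 [ 0.13190995  0.0063888  -0.99124111]
{'clock': 0.1, 'q': array([-1.18577989e+00,  1.16418212e-01,  1.44220345e+00, -2.30030012e-06,
        1.58398544e+00, -3.78010835e-02]), 'dq': array([ 0.00012391, -0.0010804 , -0.00202449, -0.001041  ,  0.00142835,
       -0.0012721 ]), 'effort': array([ 2.54171959e-03, -7.22888947e+01, -6.23866510e+01,  7.80296233e-02,
        2.27455673e-02, -6.17133173e-05]), 'tcp_pos': array([ 0.27689548, -0.61539152,  0.21798926]), 'orientation': array([ 9.77736151e-01,  2.09837464e-01, -8.87489748e-05, -4.99400164e-04]), 'ft_force': array([ 0.79981275,  0.10904749, -0.44822554]), 'ft_torque': array([-0.00670835, -0.0056146 , -0.01150511]), 'grasp_force': 0.0, 'grip_width': 0.09303040910327004}
```

View pics/top.png

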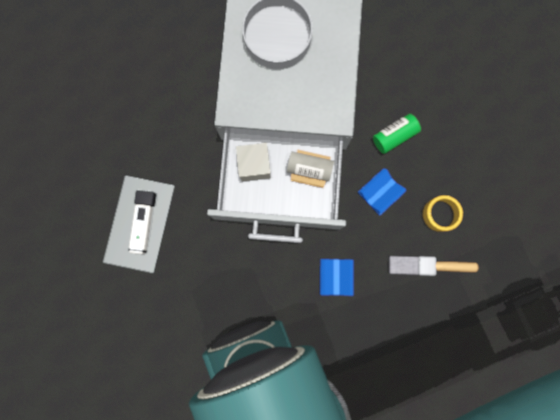

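View pics/scene.png

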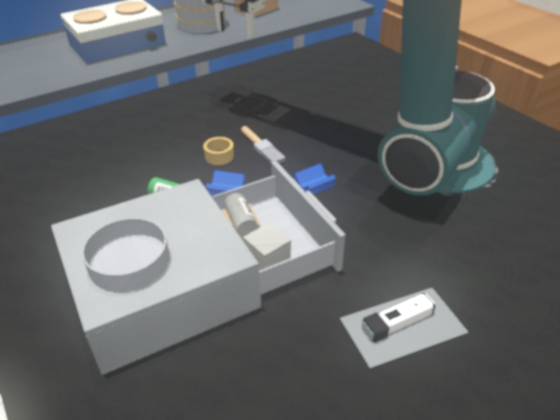

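The top view shows the scanner at (141,222) on its mat, with its black head up and button visible. The core with its label is at (309,168) in the drawer and the cube is at (253,161). The handle is at (276,237), the mould at (443,213) and the brush at (432,266). Possible mix-ups: the green cylinder with a label at (397,133) and the blue saddles at (382,192) and (337,277). I choose the grey core at (309,168) and the only scanner, at (141,222).

```bash
python3 - <<'E'
from h import *
z=np.load("top.npz");ci=z;p=z["p"];D=z["D"];C=cloud(ci,D)
g=cv2.cvtColor(p,cv2.COLOR_BGR2GRAY)
def rect(m,zz,name):
    cs,_=cv2.findContours(m.astype(np.uint8),cv2.RETR_EXTERNAL,cv2.CHAIN_APPROX_NONE)
    c=max(cs,key=cv2.contourArea).reshape(-1,2)
    P=plane(ci,c,zz)[:,:2].astype(np.float32); r=cv2.minAreaRect(P); b=cv2.boxPoints(r)
    print(name,np.round(r[0],4),np.round(r[1],4),round(r[2],2),"corners",np.round(b,3).tolist()); return c
roi=np.zeros(g.shape,bool);roi[165:285,90:190]=1
rect(roi&((g>85)|(C[...,2]>.015)),.004,"mat")
rect(roi&(C[...,2]>.018)&(C[...,2]<.06),.03,"scanner")
rect(roi&(g>195),.03,"white barrel")
rect(roi&(g<70)&(C[...,2]>.02),.03,"black")
s=roi&(C[...,2]>.018);print("scanner cloud z pct",np.percentile(C[s][:,2],[5,50,95]),C[s].mean(0))
for u,v in[(212,215),(343,224),(276,237),(309,167),(309,172),(253,161),(285,90),(290,200),(141,222),(110,250),(223,135),(353,133)]:
    print((u,v),np.round(C[v,u],4),g[v,u])
# drawer front top edge: cloud points near z .11 front
m=(abs(C[...,2]-.11)<.008);m[:205]=0;m[232:]=0;m[:,:205]=0;m[:,350:]=0;rect(m,.11,"fronttop")
m=np.zeros(g.shape,bool);m[0:140,210:370]=1;m&=abs(C[...,2]-.126)<.008;rect(m,.126,"cab top")
m=np.zeros(g.shape,bool);m[140:195,283:338]=1;m&=(C[...,2]>.055);rect(m,.07,"core")
c=C[m];print(c[:,2].max(), c.mean(0))
m&=(g>165);rect(m,.075,"label");print(C[m].mean(0))
cv2.imwrite("pics/crop.png",np.hstack([cv2.resize(p[130:250,200:350],None,fx=4,fy=4,interpolation=2),cv2.resize(p[165:285,110:160],None,fx=4,fy=4,interpolation=2)]))
E
```

```text
mat [0.4681 0.3486] [0.1255 0.2167] 78.25 corners [[0.3490000069141388, 0.3089999854564667], [0.5609999895095825, 0.26499998569488525], [0.5870000123977661, 0.3880000114440918], [0.375, 0.4320000112056732]]
scanner [0.4698 0.336 ] [0.0478 0.1464] 82.83 corners [[0.39399999380111694, 0.32100000977516174], [0.5389999747276306, 0.30300000309944153], [0.5450000166893005, 0.35100001096725464], [0.4000000059604645, 0.36899998784065247]]
white barrel [0.4505 0.3409] [0.0397 0.1147] 83.65 corners [[0.39100000262260437, 0.328000009059906], [0.5049999952316284, 0.3149999976158142], [0.5099999904632568, 0.3540000021457672], [0.3959999978542328, 0.367000013589859]]
black [0.5208 0.3107] [0.0073 0.0283] 80.73 corners [[0.5059999823570251, 0.3089999854564667], [0.5339999794960022, 0.3050000071525574], [0.5350000262260437, 0.31200000643730164], [0.5070000290870667, 0.31700000166893005]]
scanner cloud z pct [0.02642918 0.03382129 0.03945406] [0.46674092 0.32153555 0.07854361]
(212, 215) [0.4764 0.1622 0.0994] 149
(343, 224) [ 0.4557 -0.1206  0.1116] 215
(276, 237) [0.4305 0.0236 0.0674] 221
(309, 16
[... 661 characters left out ...]
000046491623], [0.9559999704360962, -0.1679999977350235], [0.9800000190734863, 0.13199999928474426], [0.6679999828338623, 0.15700000524520874]]
core [ 0.5918 -0.0525] [0.1006 0.0514] 77.21 corners [[0.5559999942779541, -0.09600000083446503], [0.6060000061988831, -0.10700000077486038], [0.628000020980835, -0.008999999612569809], [0.578000009059906, 0.0020000000949949026]]
1.1919840560936434 [ 0.5856581  -0.053824    0.08819514]
label [ 0.5917 -0.0525] [0.1004 0.0505] 75.68 corners [[0.5550000071525574, -0.0949999988079071], [0.6039999723434448, -0.10700000077486038], [0.6290000081062317, -0.009999999776482582], [0.5799999833106995, 0.0020000000949949026]]
[ 0.58851745 -0.05389902  0.0893662 ]
```

View pics/crop.png

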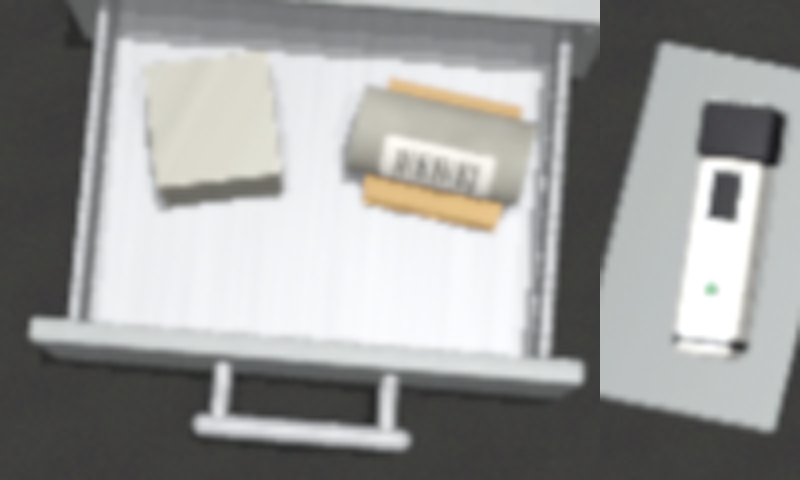

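The crop confirms the choice: a grey core in the timber saddle with its label at about pixel (309,171) in the full picture, and the scanner lying button up with its head away from the robot. The heights fit (label 0.073 m, front top edge 0.11 m). I'll set out over the drawer and look on the way.

Request:
step_arm:
  moves: [15,-18,-8,0,0,0,-1,31,-37,-8,0,0,0,-1,31,-37,-8,0,0,0,-1,31,-37,-8,0,0,0,-1,31,-37,-8,0,0,0,-1,31,-37,-8,0,0,0,-1,31,-37,-8,0,0,0,-1,31,-37,-8,0,0,0,-1,31,-37,-8,0,0,0,-1,31,-37,-8,0,0,0,-1,31,-37,-8,0,0,0,-1,20,-20,0,0,0,0,-1]

```text
clock: 1.3
tcp_pos: [0.4244, -0.0992, 0.3078]
orientation: [0.978, 0.211, 0.001, 0.0]
ft_force: [0.5, 0.1, 0.6]
grip_width: 0.0932
grasp_force: 0.0
```

```bash
cat >> h.py <<'E'
from scipy.spatial.transform import Rotation as Ro
def snap(n,f):
    ci=dict(imaging.camera_info(n)); s=status.get_state(); p,D=imaging.read_camera(n)
    cv2.imwrite(f"pics/{f}.png",p); np.savez(f"{f}.npz",p=p,D=D,**{k:np.array(ci[k]) for k in("intrinsics","k1","R","t")})
    return s,ci,p,D
def to(s,P,R=None):
    "shift along tool axes (mm) and turn (rotvec, after the shift) to reach P, R"
    T=Ro.from_quat(s["orientation"]); print("shift mm",np.round(T.inv().apply(np.array(P)-s["tcp_pos"])*1e3,1), end=" ")
    print("" if R is None else "turn %s"%np.round((T.inv()*R).as_rotvec(),3))
E
python3 - <<'E'
from h import *
s,ci,p,D=snap("wrist","w1")
print(s["clock"],s["tcp_pos"],s["orientation"],s["q"]);R=np.array(ci["R"]);T=Ro.from_quat(s["orientation"])
print("cam in tool",T.inv().apply(-R.T@np.array(ci["t"]).ravel()-s["tcp_pos"]),"\n",T.as_matrix().T@R.T)
E
```

```text
1.3 [ 0.42444599 -0.09916772  0.30784372] [9.77559330e-01 2.10658234e-01 8.93180748e-04 2.57526376e-04] [-2.88341063e-01 -4.23121937e-01  1.77791255e+00  4.14978155e-04
  1.78498766e+00  8.58047143e-01]
cam in tool [ 0.07594432 -0.00020115 -0.1658379 ] 
 [[ 8.37877121e-04 -9.60214497e-01 -2.79262273e-01]
 [ 9.99999648e-01  8.13637522e-04  2.02713677e-04]
 [ 3.25696524e-05 -2.79262344e-01  9.60214842e-01]]
```

View pics/w1.png

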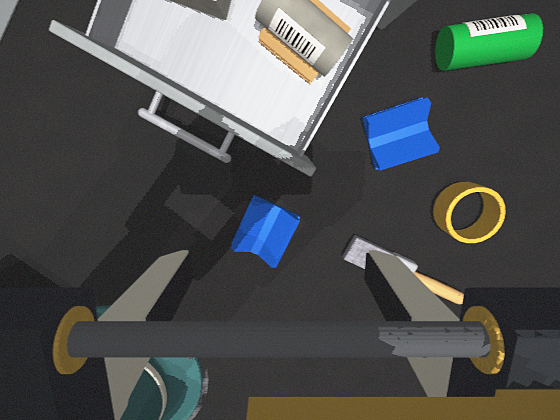

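The wrist view shows the label on the grey core at about (297,42), the green decoy at (490,40) and the handle at (185,135). I'll measure the label from here and plan the reach to the scanner.

```bash
python3 - <<'E'
from h import *
z=np.load("w1.npz");p=z["p"];g=cv2.cvtColor(p,cv2.COLOR_BGR2GRAY);C=cloud(z,z["D"])
hsv=cv2.cvtColor(p,cv2.COLOR_BGR2HSV)
for (n,zz) in(("w1",.0747),):
    m=((g>215)).astype(np.uint8);m[80:]=0;m[:,:262]=0;m[:,345:]=0
    m=cv2.morphologyEx(m,cv2.MORPH_CLOSE,np.ones((7,7)))
    nn,L,st,ce=cv2.connectedComponentsWithStats(m);print(st,ce)
    k=L[42,300];c=max(cv2.findContours((L==k).astype(np.uint8),0,1)[0],key=cv2.contourArea).reshape(-1,2)
    # rays onto label cylinder approx: 45deg plane
    b=cv2.boxPoints(cv2.minAreaRect(c.astype(np.float32)));print(b)
    yw=np.radians(-13);nrm=np.array([-np.cos(yw)*.7071,-np.sin(yw)*.7071,.7071]);P0=np.array([.577,-.049,.0747])
    o,d=ray(z,c);t=((P0-o)@nrm)/(d@nrm);P=o+d*t[:,None]
    ay=np.array([-np.sin(yw),np.cos(yw),0]);ax=np.cross(ay,nrm)
    r=cv2.minAreaRect(np.c_[(P-P0)@ay,(P-P0)@ax].astype(np.float32));print("label in plane (y, along x')",r)
    print("ctr",P0+ay*r[0][0]+ax*r[0][1])
    q=C[L==k];print("depth label mean",q.mean(0))
s=status.get_state()
yaw=np.radians(-7.3);to(s,[.47,.336,.15],Ro.from_euler("z",yaw)*Ro.from_euler("x",np.pi))
E
```

```text
[[     0      0    560    420 232865]
 [   319      0     26     23    300]
 [   270      8     56     53   1117]
 [   262     46     44     34    749]
 [   314     52     31     28    163]
 [   343     76      2      4      6]] [[279.31986344 211.15588002]
 [335.64         7.30333333]
 [296.53267681  34.59803044]
 [275.78771696  67.811749  ]
 [331.49693252  70.49693252]
 [343.66666667  77.83333333]]
[[265.81198   22.47326 ]
 [278.67422    7.199356]
 [326.03568   47.082672]
 [313.17343   62.356575]]
label in plane (y, along x') ((-0.0030556898564100266, 0.0005632508546113968), (0.02329072915017605, 0.06236491724848747), 89.7455825805664)
ctr [ 0.57670069 -0.05206697  0.07509827]
depth label mean [ 0.57688765 -0.05162252  0.07890196]
shift mm [ 219.3 -376.1  157.7] turn [-0.001 -0.002  0.553]
```

Request:
step_arm:
  moves: [12,-21,6,0,0,0,-1,24,-41,11,0,0,0,-1,24,-41,11,0,0,0,-1,24,-41,11,0,0,0,-1,24,-41,11,0,0,0,-1,24,-41,11,0,0,0,-1,24,-41,11,0,0,0,-1,24,-41,11,0,0,0,-1,24,-41,11,0,0,0,-1,15,-27,6,0,0,0,-1]

```text
clock: 2.35
tcp_pos: [0.469, 0.3334, 0.2049]
orientation: [0.978, 0.211, -0.001, 0.0]
ft_force: [0.6, 0.7, 0.9]
grip_width: 0.093
grasp_force: 0.0
```

Request:
step_arm:
  moves: [0,0,12,0,0,0.138,-1,0,0,12,0,0,0.138,-1,0,0,12,0,0,0.138,-1,0,0,10,0,0,0.138,-1,0,0,0,0,0,0,-1,0,0,0,0,0,0,-1]

```text
clock: 2.95
tcp_pos: [0.4696, 0.3307, 0.1607]
orientation: [0.998, -0.062, -0.0, 0.0]
ft_force: [0.4, 0.6, -0.0]
grip_width: 0.093
grasp_force: 0.0
```

```bash
python3 - <<'E'
from h import *
s,ci,p,D=snap("wrist","w2");C=cloud(ci,D);g=cv2.cvtColor(p,cv2.COLOR_BGR2GRAY)
print(s["clock"],s["tcp_pos"],s["orientation"],s["q"])
near=(abs(C[...,0]-.47)<.11)&(abs(C[...,1]-.336)<.05)
for nm,m,zz in(("scanner",near&(C[...,2]>.024)&(C[...,2]<.045),.034),("white",near&(C[...,2]>.02)&(C[...,2]<.045)&(g>200),.034)):
    c=max(cv2.findContours(m.astype(np.uint8),0,1)[0],key=cv2.contourArea).reshape(-1,2)
    r=cv2.minAreaRect(plane(ci,c,zz)[:,:2].astype(np.float32));print(nm,r,np.round(cv2.boxPoints(r),3).tolist())
E
```

```text
2.95 [0.4696104  0.33069678 0.160746  ] [ 9.98047171e-01 -6.24645039e-02 -1.28860588e-04  1.14426201e-04] [ 5.69140740e-01 -8.16394216e-02  1.73563257e+00 -3.26311733e-05
  1.48794263e+00  2.26495017e+00]
scanner ((0.4687037765979767, 0.3353058099746704), (0.04268339276313782, 0.14446797966957092), 83.732666015625) [[0.39500001072883606, 0.32199999690055847], [0.5379999876022339, 0.3059999942779541], [0.5429999828338623, 0.3490000069141388], [0.39899998903274536, 0.36399999260902405]]
white ((0.45393186807632446, 0.33662736415863037), (0.0344216413795948, 0.10381349921226501), 83.96659851074219) [[0.4009999930858612, 0.32499998807907104], [0.5040000081062317, 0.3140000104904175], [0.5070000290870667, 0.3479999899864197], [0.40400001406669617, 0.35899999737739563]]
```

View pics/w2.png

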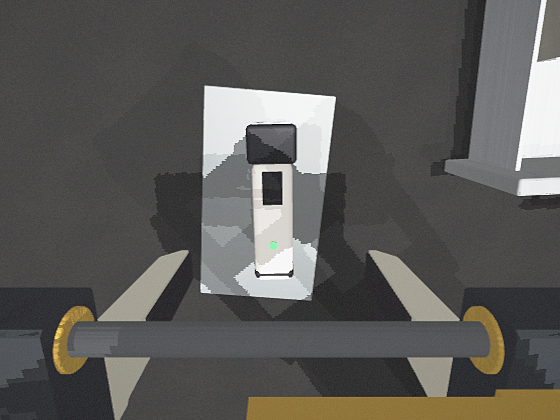

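The wrist view shows the scanner barrel between the open fingers, with its head at (271,143) and rear at (273,275). The centre fits (0.469, 0.335), yaw −6.3°. Now I'll work out the grasp and the aim.

```bash
python3 - <<'E'
from h import *
s=status.get_state()
to(s,[.4737,.3348,.009],Ro.from_euler("z",np.radians(-6.3))*Ro.from_euler("x",np.pi))
E
```

```text
shift mm [  3.4  -4.4 152.1] turn [-0.    -0.    -0.015]
```

Request:
step_arm:
  moves: [3.4,-4.4,20,0,0,-0.015,-1,0,0,35,0,0,0,-1,0,0,35,0,0,0,-1,0,0,30,0,0,0,-1,0,0,18,0,0,0,-1,0,0,9,0,0,0,-1,0,0,5,0,0,0,-1,0,0,0,0,0,0,-1]
  squeeze: 20

```text
clock: 3.8
tcp_pos: [0.4738, 0.3349, 0.0091]
orientation: [0.998, -0.057, 0.0, -0.0]
ft_force: [0.1, 0.1, 0.7]
grip_width: 0.0932
grasp_force: 0.0
```

Request:
step_arm:
  moves: [0,0,0,0,0,0,1,0,0,0,0,0,0,1,0,0,0,0,0,0,1,0,0,0,0,0,0,1,0,0,0,0,0,0,1,0,0,0,0,0,0,1,0,0,0,0,0,0,1,0,0,0,0,0,0,1]
  squeeze: 20

```text
clock: 4.6
tcp_pos: [0.4735, 0.3347, 0.0086]
orientation: [0.998, -0.057, -0.0, -0.0]
ft_force: [0.5, 0.1, 0.2]
grip_width: 0.0357
grasp_force: 20.0
```

```bash
cat >> h.py <<'E'
L=np.array([.577,-.052,.075]); RA=Ro.from_euler("z",np.radians(-13))*Ro.from_euler("y",np.pi/4); FX=Ro.from_euler("x",np.pi)
OFF=np.array([.0048,0,.0046])  # TCP from the scanner's origin, scanner axes
AIM=L-.1*RA.apply([1,0,0])-RA.apply([.073,0,.015])+RA.apply(OFF)
E
python3 - <<'E'
from h import *
s=status.get_state(); print(AIM,s["q"]); up=s["tcp_pos"]+[0,0,.22]
to(s,AIM+[0,0,.0]); print((Ro.from_quat(s["orientation"]).inv()*RA*FX).as_rotvec())
print("yaw turn, then pitch", -np.radians(-13+6.5))
E
```

```text
[ 0.45394751 -0.0235911   0.18658145] [5.71348644e-01 4.96083970e-02 1.86505073e+00 2.78463949e-05
 1.22695577e+00 2.25633241e+00]
shift mm [  21.4  358.2 -178. ] 
[ 0.04425045 -0.78451515  0.10684155]
yaw turn, then pitch 0.11344640137963143
```

Request:
step_arm:
  moves: [0,0,-8,0,0,0,1,0,0,-25,0,0,0,1,0,0,-45,0,0,0,1,0,0,-45,0,0,0,1,0,0,-45,0,0,0,1,3,18,-32,0,0,0,1,4,40,-12,0,0,0,1,4,42,-8,0,0,0,1,4,44,0,0,0,0,1,4,44,0,0,0,0,1,3,44,0,0,0,0,1,0,44,0,0,0,0,1]
  squeeze: 30

```text
clock: 5.8
tcp_pos: [0.4634, 0.0564, 0.2292]
orientation: [0.998, -0.057, 0.0, -0.0]
ft_force: [1.0, -0.4, 0.0]
grip_width: 0.0354
grasp_force: 30.0
```

Request:
step_arm:
  moves: [0,40,0,0,0,0,1,0,28,0,0,0,0,1,0,14,0,0,0,0.113,1,0,0,0,0,-0.06,0,1,0,0,0,0,-0.13,0,1,0,0,0,0,-0.13,0,1,0,0,0,0,-0.13,0,1,0,0,0,0,-0.13,0,1,0,0,0,0,-0.13,0,1,0,0,0,0,-0.075,0,1,0,0,0,0,0,0,1]

```text
clock: 6.9
tcp_pos: [0.4549, -0.0236, 0.2271]
orientation: [0.917, -0.105, -0.382, -0.044]
ft_force: [0.2, -0.6, -1.9]
grip_width: 0.0354
grasp_force: 30.0
```

```bash
python3 - <<'E'
from h import *
s=status.get_state(); print(s["clock"],s["q"],s["grip_width"]); to(s,AIM,RA*FX)
E
```

```text
6.9 [-0.14611537  0.13312129  1.5546631   0.07338136  2.24066032  1.6739258 ] 0.035350997569508866
shift mm [28.1  0.2 29.2] turn [-0.     0.004 -0.001]
```

Request:
step_arm:
  moves: [7,0,7,0,0,0,1,9,0,9,0,0,0,1,8,0,8,0,0,0,1,4,0,5,0,0.004,0,1,0,0,0,0,0,0,1]

```text
clock: 7.4
tcp_pos: [0.4534, -0.0232, 0.1876]
orientation: [0.919, -0.105, -0.378, -0.043]
ft_force: [0.0, -0.2, -0.8]
grip_width: 0.0357
grasp_force: 30.0
```

```bash
python3 - <<'E'
from h import *
s,ci,p,D=snap("wrist","w3"); to(s,AIM,RA*FX)
_,_,a,_=snap("scene","s3")
cv2.imwrite("pics/c3.png",np.hstack([cv2.resize(p,(400,300)),cv2.resize(a[100:300,180:400],(396,300))]))
E
```

```text
shift mm [1.2 0.3 0.3] turn [-0.    -0.004 -0.   ]
```

View pics/c3.png

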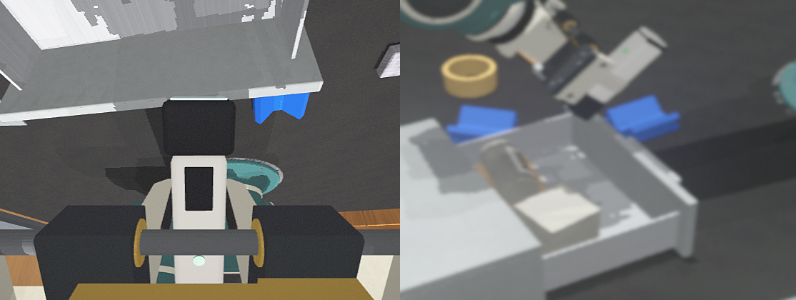

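The picture shows the scanner held straight in the fingers, nose down at 45° towards the label; the drawer and core are untouched. Now I'll hold it steady.

Request:
step_arm:
  moves: [1,0,0,0,-0.004,0,1,0,0,0,0,0,0,1,0,0,0,0,0,0,1,0,0,0,0,0,0,1,0,0,0,0,0,0,1,0,0,0,0,0,0,1,0,0,0,0,0,0,1,0,0,0,0,0,0,1,0,0,0,0,0,0,1,0,0,0,0,0,0,1,0,0,0,0,0,0,1,0,0,0,0,0,0,1]

```text
clock: 8.7
tcp_pos: [0.4546, -0.0234, 0.1877]
orientation: [0.918, -0.105, -0.38, -0.043]
ft_force: [-0.2, -0.1, -0.8]
grip_width: 0.0359
grasp_force: 30.0
```

Request:
step_arm:
  moves: [0,0,0,0,0,0,1,0,0,0,0,0,0,1,0,0,0,0,0,0,1,0,0,0,0,0,0,1,0,0,0,0,0,0,1,0,0,0,0,0,0,1,0,0,0,0,0,0,1,0,0,0,0,0,0,1,0,0,0,0,0,0,1,0,0,0,0,0,0,1,0,0,0,0,0,0,1,0,0,0,0,0,0,1]

```text
clock: 9.9
tcp_pos: [0.4546, -0.0235, 0.1876]
orientation: [0.918, -0.105, -0.38, -0.043]
ft_force: [0.5, 1.0, -0.9]
grip_width: 0.0357
grasp_force: 30.0
```

Request:
step_arm:
  moves: [0,0,0,0,0,0,1,0,0,0,0,0,0,1,0,0,0,0,0,0,1,0,0,0,0,0,0,1,0,0,0,0,0,0,1]

```text
clock: 10.4
tcp_pos: [0.4546, -0.0234, 0.1876]
orientation: [0.918, -0.105, -0.38, -0.043]
ft_force: [-0.1, -1.1, -1.4]
grip_width: 0.0358
grasp_force: 30.0
```

```bash
python3 - <<'E'
from h import *
s,ci,p,D=snap("wrist","w4"); to(s,AIM,RA*FX)
q=np.load("w3.npz")["p"];print(s["clock"],q[364,277],p[364,277],np.abs(p.astype(int)-q)[350:380,260:295].max(),p[300,277],q[300,277])
E
```

```text
shift mm [0.3 0.3 1.2] turn [-0. -0. -0.]
10.4 [236 247 225] [234 247 225] 14 [206 213 216] [208 215 217]
```

Request:
step_arm:
  moves: [-7,0,-7,0,0,0,1,-9,0,-9,0,0,0,1,-12,0,-12,0,0,0,1,-2,0,-3,0,0.06,0,1,0,0,0,0,0.13,0,1,0,0,0,0,0.13,0,1,0,0,0,0,0.13,0,1,0,0,0,0,0.13,0,1,0,0,0,0,0.13,0,1,0,0,0,0,0.075,0,1,0,0,0,0,0,-0.113,1,0,-20,0,0,0,0,1]

```text
clock: 11.65
tcp_pos: [0.457, -0.0045, 0.233]
orientation: [0.998, -0.056, 0.001, 0.0]
ft_force: [-0.3, -0.5, -1.1]
grip_width: 0.0357
grasp_force: 30.0
```

Request:
step_arm:
  moves: [0,-40,0,0,0,0,1,0,-44,0,0,0,0,1,0,-44,0,0,0,0,1,0,-44,0,0,0,0,1,0,-44,0,0,0,0,1,0,-44,0,0,0,0,1,0,-40,0,0,0,0,1,0,-25,0,0,0,0,1,0,0,0,0,0,0,1]

```text
clock: 12.55
tcp_pos: [0.4943, 0.3217, 0.2317]
orientation: [0.998, -0.056, -0.0, -0.0]
ft_force: [-0.2, -0.7, -1.2]
grip_width: 0.0358
grasp_force: 30.0
```

```bash
python3 - <<'E'
from h import *
s=status.get_state();print(s["clock"]);to(s,[.4735,.3347,.0092],Ro.from_euler("z",np.radians(-6.5))*FX)
q=np.load("w2.npz")["p"];print(q[244,273],q[235,273])
E
```

```text
12.55
shift mm [-22.  -10.4 222.6] turn [-0.001  0.     0.002]
[179 243 147] [208 214 218]
```

Request:
step_arm:
  moves: [-11,-5,15,0,0,0,1,-11,-5.4,35,0,0,0,1,0,0,45,0,0,0,1,0,0,45,0,0,0,1,0,0,35,0,0,0,1,0,0,20,0,0,0,1,0,0,12,0,0,0,1,0,0,8,0,0,0,1,0,0,4,0,0,0,1,0,0,2,0,0,0,1,0,0,0.5,0,0,0,1,0,0,0,0,0,0,1]

```text
clock: 13.75
tcp_pos: [0.4742, 0.3322, 0.01]
orientation: [0.998, -0.057, 0.0, -0.0]
ft_force: [0.6, 0.7, -0.1]
grip_width: 0.0357
grasp_force: 30.0
```

Request:
step_arm:
  moves: [0,0,1,0,0,0,1,0,0,0.5,0,0,0,1,0,0,0,0,0,0,0.1,0,0,0,0,0,0,-0.3,0,0,0,0,0,0,-1,0,0,0,0,0,0,-1,0,0,0,0,0,0,-1,0,0,0,0,0,0,-1,0,0,-5,0,0,0,-1,0,0,-25,0,0,0,-1,0,0,-45,0,0,0,-1,0,0,-45,0,0,0,-1]

```text
clock: 14.95
tcp_pos: [0.4735, 0.3317, 0.1291]
orientation: [0.998, -0.057, -0.0, 0.0]
ft_force: [1.0, 0.8, -0.2]
grip_width: 0.0931
grasp_force: 0.0
```

Request:
step_arm:
  moves: [0,0,-45,0,0,0,1,0,0,-30,0,0,0,1,0,0,0,0,0,0,1]

```text
clock: 15.25
tcp_pos: [0.4751, 0.3327, 0.2083]
orientation: [0.998, -0.057, 0.003, -0.002]
ft_force: [-0.4, 0.4, -1.4]
grip_width: 0.0734
grasp_force: 0.0
```

```bash
python3 - <<'E'
from h import *
s,ci,p,D=snap("wrist","w5");C=cloud(ci,D)
print(s["clock"],s["tcp_pos"],s["q"],s["grip_width"])
near=(abs(C[...,0]-.47)<.11)&(abs(C[...,1]-.336)<.05)&(C[...,2]>.024)&(C[...,2]<.05)
c=max(cv2.findContours(near.astype(np.uint8),0,1)[0],key=cv2.contourArea).reshape(-1,2)
print(cv2.minAreaRect(plane(ci,c,.034)[:,:2].astype(np.float32)),np.percentile(C[near][:,2],[10,50,90]))
z=np.load("top.npz");g=cv2.cvtColor(z["p"],cv2.COLOR_BGR2GRAY);C=cloud(z,z["D"])
m=np.zeros(g.shape,np.uint8);m[228:250,240:310]=g[228:250,240:310]>130
c=max(cv2.findContours(m,0,1)[0],key=cv2.contourArea).reshape(-1,2);print("handle",cv2.minAreaRect(plane(z,c,.066)[:,:2].astype(np.float32)))
E
```

```text
15.25 [0.47509839 0.3327226  0.20831908] [ 5.66967314e-01 -9.27140159e-02  1.66876326e+00 -4.64576770e-06
  1.55841715e+00  2.25198221e+00] 0.0734262294942573
((0.468829870223999, 0.3309943675994873), (0.04271727800369263, 0.145186647772789), 84.56939697265625) [0.03190427 0.03373514 0.03508406]
handle ((0.43925535678863525, 0.025085315108299255), (0.12070786952972412, 0.03088114969432354), 85.37560272216797)
```

View pics/w5.png

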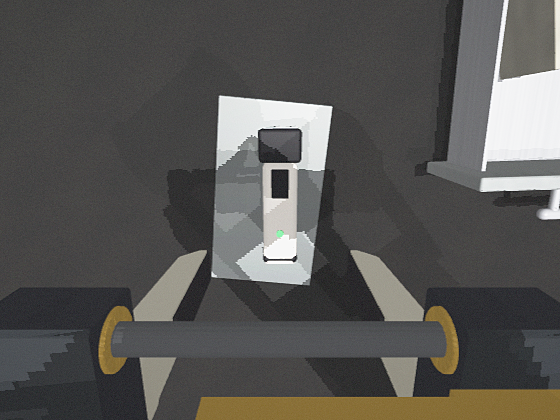

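The picture shows the scanner flat, button up, within the mat (head at (279,145), rear at (279,260)). Next is the drawer.

```bash
python3 - <<'E'
from h import *
s=status.get_state(); R=Ro.from_euler("z",np.radians(-4.65))*FX
to(s,[.399,.030,.20],R)
E
```

```text
shift mm [-40.6 309.    4.5] turn [-0.002 -0.003 -0.033]
```

Request:
step_arm:
  moves: [-6,20,0,0,0,0,1,-6,42,0,0,0,0,1,-6,45,0,0,0,0,1,-6,45,0,0,0,0,1,-6,45,0,0,0,0,1,-6,45,0,0,0,0,1,-5,42,0,0,0,0,1,0,25,0,0,0,0,1,0,0,0,-0.002,-0.003,-0.033,1,0,0,0,0,0,0,1]

```text
clock: 16.3
tcp_pos: [0.3976, 0.0291, 0.2018]
orientation: [0.999, -0.041, -0.002, 0.001]
ft_force: [0.4, 0.4, 0.2]
grip_width: 0.0004
grasp_force: 0.0
```

```bash
python3 - <<'E'
from h import *
s,ci,p,D=snap("wrist","w6"); R=Ro.from_euler("z",np.radians(-4.65))*FX
print(s["clock"],s["tcp_pos"],s["q"]);to(s,[.399,.030,.048],R)
C=cloud(ci,D)
m=(abs(C[...,2]-.063)<.007)&(C[...,0]<.449)&(C[...,0]>.38)&(abs(C[...,1]-.03)<.1);P=C[m]
print(len(P),P.mean(0) if len(P) else 0,P.min(0),P.max(0))
m=(abs(C[...,2]-.11)<.006)&(abs(C[...,0]-.47)<.04)&(abs(C[...,1])<.2);P=C[m];print(len(P),P.min(0),P.max(0),np.polyfit(P[:,1],P[:,0],1) )
E
```

```text
16.3 [0.39762002 0.02905433 0.20182692] [ 1.01664150e-02 -5.12626912e-01  2.00736168e+00 -1.62409735e-03
  1.65125298e+00  1.66311669e+00]
shift mm [  1.9  -1.4 153.8] turn [ 0.002  0.004 -0.001]
1876 [0.43001162 0.02202829 0.06398039] [ 0.41787645 -0.03497685  0.05931199] [0.44898214 0.08365604 0.06729768]
6774 [ 0.45047746 -0.12739444  0.10629762] [0.48592513 0.16910393 0.11254019] [0.08154128 0.46658755]
```

View pics/w6.png

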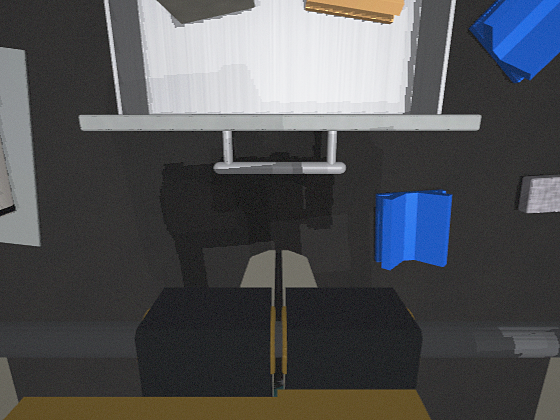

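The picture shows the shut fingertips at (280,255), centred on the handle bar at (280,168) with the path clear. I'll go down in front of the bar and push.

Request:
step_arm:
  moves: [0,-1,20,0,0,0,1,0,0,40,0,0,0,1,0,0,40,0,0,0,1,0,0,32,0,0,0,1,0,0,15,0,0,0,1,0,0,6,0,0.004,0,1,0,0,0,0,0,0,1,3,0,0,0,0,0,1,3,0,0,0,0,0,1,3,0,0,0,0,0,1]

```text
clock: 17.35
tcp_pos: [0.4074, 0.0297, 0.0507]
orientation: [0.999, -0.041, 0.001, 0.001]
ft_force: [0.2, 0.8, 0.4]
grip_width: 0.0005
grasp_force: 0.0
```

Request:
step_arm:
  moves: [3,0,0,0,0,0,1,3,0,0,0,0,0,1,3,0,0,0,0,0,1,3,0,0,0,0,0,1,3,0,0,0,0,0,1,4,0,0,0,0,0,1,5,0,0,0,0,0,1,6,0,0,0,0,0,1]

```text
clock: 18.15
tcp_pos: [0.4368, 0.0272, 0.0498]
orientation: [0.999, -0.041, 0.0, 0.001]
ft_force: [-1.8, -0.6, 0.9]
grip_width: 0.0006
grasp_force: 1.3
```

Request:
step_arm:
  moves: [8,0,0,0,0,0,1,10,0,0,0,0,0,1,10,0,0,0,0,0,1,10,0,0,0,0,0,1,10,0,0,0,0,0,1,10,0,0,0,0,0,1,10,0,0,0,0,0,1,10,0,0,0,0,0,1,10,0,0,0,0,0,1,10,0,0,0,0,0,1,8,0,0,0,0,0,1,6,0,0,0,0,0,1]

```text
clock: 19.35
tcp_pos: [0.5488, 0.0182, 0.0499]
orientation: [0.999, -0.041, 0.0, 0.001]
ft_force: [-2.8, -0.3, 0.4]
grip_width: 0.0002
grasp_force: 1.7
```

Request:
step_arm:
  moves: [5,0,0,0,0,0,1,4,0,0,0,0,0,1,4,0,0,0,0,0,1,3,0,0,0,0,0,1,3,0,0,0,0,0,1,3,0,0,0,0,0,1]

```text
clock: 19.95
tcp_pos: [0.5702, 0.0164, 0.0499]
orientation: [0.999, -0.041, 0.0, 0.001]
ft_force: [-2.0, 0.3, -1.2]
grip_width: 0.0005
grasp_force: 1.2
```

Steady force and still short of the catch, so I go on slowly.

Request:
step_arm:
  moves: [2,0,0,0,0,0,1,2,0,0,0,0,0,1,2,0,0,0,0,0,1,2,0,0,0,0,0,1,2,0,0,0,0,0,1,2,0,0,0,0,0,1]

```text
clock: 20.55
tcp_pos: [0.5817, 0.0155, 0.0499]
orientation: [0.999, -0.041, -0.0, 0.001]
ft_force: [-8.3, 0.2, 3.2]
grip_width: 0.0001
grasp_force: 4.2
```

Request:
step_arm:
  moves: [1.5,0,0,0,0,0,1,1.5,0,0,0,0,0,1,1.5,0,0,0,0,0,1,1.5,0,0,0,0,0,1]

```text
clock: 20.95
tcp_pos: [0.5879, 0.0149, 0.0499]
orientation: [0.999, -0.041, 0.0, 0.001]
ft_force: [-3.2, 0.7, -0.3]
grip_width: 0.001
grasp_force: 1.9
```

Request:
step_arm:
  moves: [1,0,0,0,0,0,1,1,0,0,0,0,0,1,1,0,0,0,0,0,1,1,0,0,0,0,0,1]

```text
clock: 21.35
tcp_pos: [0.5923, 0.0146, 0.0501]
orientation: [0.999, -0.041, 0.001, 0.001]
ft_force: [-0.2, 0.3, 0.7]
grip_width: 0.0006
grasp_force: 0.0
```

The catch has let go and the drawer has run ahead. I'll follow gently until I feel the stop.

Request:
step_arm:
  moves: [1,0,0,0,0,0,1,1,0,0,0,0,0,1,0,0,0,0,0,0,1]

```text
clock: 21.65
tcp_pos: [0.5942, 0.0144, 0.0501]
orientation: [0.999, -0.041, 0.001, 0.001]
ft_force: [0.0, -0.4, -0.3]
grip_width: 0.0003
grasp_force: 0.0
```

Request:
step_arm:
  moves: [1,0,0,0,0,0,1,0,0,0,0,0,0,1]

```text
clock: 21.85
tcp_pos: [0.5951, 0.0143, 0.05]
orientation: [0.999, -0.041, 0.001, 0.001]
ft_force: [-0.8, -0.3, -0.0]
grip_width: 0.0002
grasp_force: 0.0
```

Request:
step_arm:
  moves: [1,0,0,0,0,0,1,0,0,0,0,0,0,1]

```text
clock: 22.05
tcp_pos: [0.596, 0.0143, 0.05]
orientation: [0.999, -0.041, 0.0, 0.001]
ft_force: [-0.5, -0.4, 0.7]
grip_width: 0.0005
grasp_force: 0.0
```

Request:
step_arm:
  moves: [-5,0,0,0,0,0,1,-20,0,0,0,0,0,1,-40,0,0,0,0,0,1,-45,0,0,0,0,0,1,-45,0,-10,0,0,0,1,-20,0,-40,0,0,0,1,0,0,-45,0,0,0,1,0,0,-45,0,0,0,1,0,0,-20,0,0,0,1,0,0,0,0,0,0,1,0,0,0,0,0,0,1]

```text
clock: 23.15
tcp_pos: [0.4211, 0.0288, 0.2092]
orientation: [0.999, -0.041, 0.0, 0.001]
ft_force: [-0.4, -0.2, -0.7]
grip_width: 0.0004
grasp_force: 0.0
```

```bash
python3 - <<'E'
from h import *
s,ci,p,D=snap("top","t7");_,_,a,_=snap("scene","s7");C=cloud(ci,D);print(s["clock"],s["tcp_pos"],s["ft_force"])
s,w,q,Dw=snap("wrist","w7");W=cloud(w,Dw)
xh=np.array([np.cos(np.radians(-4.65)),np.sin(np.radians(-4.65))])
for C in(C,W):
    for z0,z1 in((.10,.118),(.054,.07)):
        m=(C[...,2]>z0)&(C[...,2]<z1)&(C[...,0]>.5)&(C[...,0]<.7)&(abs(C[...,1]-.01)<.05);P=C[m]
        if len(P): d=(P[:,:2]-[.6555,.0075])@xh; print(z0,len(P),np.percentile(d,[2,50,98])*1e3)
z=p[150:270,60:200]
cv2.imwrite("pics/c7.png",np.hstack([cv2.resize(p,(400,300)),cv2.resize(a,(400,300))]))
E
```

```text
23.15 [0.42112123 0.0287958  0.20917673] [-0.37624311 -0.24685949 -0.67298335]
0.1 308 [-9.4083311  -3.51403993  3.75119044]
0.054 358 [-49.37056427 -41.00043527  -8.25069784]
```

View pics/c7.png

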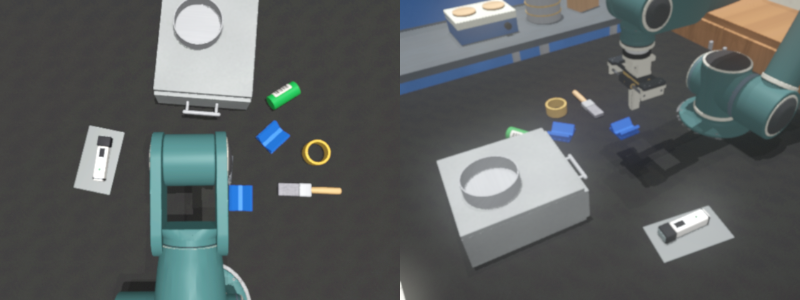

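The drawer is shut, the scanner is flat on its mat, and the mould and brush haven't moved.

```bash
python3 -c "
from workcell import sign_off; print(sign_off())"
```

```text
the job is handed in; nothing more can be done
None
```

I aimed the scanner squarely at the core's label from about 10 cm and held it steady for about 3 s, but nothing I could see confirmed that it read; after that I laid it back flat on its mat, pushed the drawer gently home past its catch, and handed the job in at about 23 s.

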